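# Turn the stirrer dial up four clicks

### The arm

A 6-joint arm with a two-finger parallel gripper is mounted at the origin on a cart in front of the work surface, level with it; the furniture and walls round the work are solid. World frame = base frame: x ahead of the robot, y to its left, z up, the work surface at z = 0. Lengths are in m, angles in rad, forces in N, time in s.
With the tool pointing down it reaches from about 0.375 to 0.9 m from the base axis. Payload 3.1 kg.
Tool frame: the origin (TCP) lies midway between the tips of the shut fingers; the grasp point (between the pads) lies 19 mm behind it; z points along the fingers, y is the line along which they close (so a half turn about z gives the same grasp; the last joint's range is limited). The gripper opens to 85 mm and grips with 20 to 120 N. Pads are 22 mm wide; open, the fingers measure 114 mm over their backs; the gripper's body (76 mm by 85 mm) begins 54 mm behind the grasp point. The pads swing forward as they close: fully open they stand 13 mm farther back than shut.
Start: joints at [1.063, 0.527, 1.433, -0, 1.181, -0.178], TCP at [0.202, 0.592, 0.231] pointing down, gripper open.
Joint ranges: [-3.08, 3.08], [-0.75, 2.2], [0.22, 2.44], [-1.43, 4.57], [0, 2.65], [-2.85, 2.85]. Speed limits (rad/s): [2.79, 2.79, 3.14, 3.14, 3.14, 3.14].

### API

Orientations are given as a rotation vector (axis times angle).
In Python, from station import observe, imaging, job gives the robot as it stands.
- The arm moves only by the tool apply_moves, never from a script. Its argument "steps" is a list of rows, each a list of 7 numbers: the shift along the tool's x, y, z in mm, then the turn, a rotation vector about the tool's x, y, z in rad, then the opening, from -1 (shut) to 1 (fully open). A call has 1 to 12 rows; each row is the pose to reach, as a shift and turn from the pose commanded when the call began, along the tool's axes at that moment; what a row does not reach only later rows make up. A row lasts 1/10 s, in which the tool goes at most 50 mm and 8.59 degrees, less where a joint would pass 70% of its speed; a pose out of reach is approached as far as the arm can. A call with a gripper value outside its range is refused whole. The fingers move at their own pace and stop on an object; "squeeze" is the grip in N (left out, the last holds). Time passes only in rows, so rows that repeat a pose let the fingers close. It gives the time, the measured TCP pose, the force, the opening and the grip force at its end, in the units of the state.
- observe(): the state, without advancing time (a new reading comes with each control period).
- imaging.capture(name): name is "scene" or "top" or "wrist"; returns (picture, depth): 400x640x3 uint8, red, green, blue; 400x640 float32, m along the optical axis (not along the pixel's ray), 0 where there is no reading.
- imaging.camera_model(name): a dict with "fx", "fy", "cx", "cy" (pixels), "R" (3x3) and "t" (3): a world point X has camera coordinates R X + t. Camera axes: x right, y down, z forward; pixel columns grow to the right and rows downward; lengths in m; the calibration is good to about 2 mm. A picture is of the moment at which its call begins: read the wrist's pose just before it. camera_model takes no time and is no camera call; for the wrist camera it gives the pose at the moment of the call.
- job.finish_job(): hands the job in; it is judged then, once.
The state is a dict: "t": time; "qpos": joint angles; "qvel": joint speeds; "tau": joint torques, N m; "eef_pos": TCP position; "tool_rot": TCP orientation; "wrist_force": force on the tool from outside, world axes, zero at the start; "moment": the same for the moment, N m; "width": finger opening in m; "finger_force": force on a finger pad.
Only numpy, scipy, OpenCV 4.12 (cv2) and the standard library are available. Lean on these libraries where they do the work, as an engineer would, in place of code of your own. Each camera call takes 0.05 s, during which the arm holds its last target. There are 200 camera calls.

### The job

Turn up the stirrer: with a closed fingertip against the side of the upright peg on the controller's big click-stop dial, push the dial round clockwise (seen from above) by exactly four clicks from where it now stands, stop at the fourth click without going past it, and take the finger away so that the dial stays in that click. Only push, gently: do not pinch the peg or press hard on the controller, and neither lift, carry nor push away any of the things standing around it.

Things in the scene. Friction and masses are not known exactly. Their poses are not given: they have to be found in the camera images.
- dial (a joint): Dial angle, rad, growing clockwise from above. Nine clicks 0.5236 rad (30 degrees) apart at 0, 0.524 ... 4.189, a stop just past each end. It starts at rest in the click at 0.524, 1.047 or 1.571. Clicks hold it: leaving one takes up to 4 to 5 N at the peg (most at a quarter of the way); past half-way it runs on by itself into the next click, leaving the finger; short of it, it runs back.
- dial_center (a point): Centre of the dial's flat top face, on its upright axis, 62 mm above the worktop. The dial is a black disc 102 mm across and 14 mm thick with a ribbed edge, turning on top of the controller.
- dial_peg (a point): The finger peg: upright metal roller, spinning freely, 12 mm in diameter, 40 mm from the dial's axis, moving with the dial; nothing else stands on the dial. Point on the peg's axis 13 mm above the dial's top face (75 mm above the worktop); the peg rises 26 mm above that face (top at 88 mm).
- controller: Low grey box 150 (x) x 140 (y) x 46 mm, nine black ticks round the dial, fixed to the worktop. Origin at the centre of its underside, under the dial's axis; its x points away from the robot at yaw 0. The peg lies along its +x at dial value 2.094, and 2.094 rad anticlockwise of +x at value 0. Force on it includes dial and peg.
- vial_10_mid (a point): Bystander, loose: white plastic vial with a teal cap, 35x35x54 mm, standing about 0.1 m to the controller's right. Point at its middle, half-way up.
- beaker_50_mid (a point): Bystander, loose: empty glass beaker 45x45x58 mm, standing about 0.1 m to the controller's left. Point at its middle, half-way up.
- matchbox_mid (a point): Bystander, loose: matchbox 38x56x18 mm, lying about 0.12 m in front of the controller, on the robot's side. Point at its middle, half-way up.
- timer_mid (a point): Bystander, loose: small white kitchen timer 62x66x19 mm, lying to the right. Point at its middle, half-way up.
- tape_roll_mid (a point): Bystander, loose: roll of brown tape, 76 mm across, 19 mm high, lying far to the right. Point at its middle, half-way up.
- reagent_1_mid (a point): Bystander, loose: white reagent bottle with a cap, 45x45x103 mm, standing behind to the left. Point at its middle, half-way up.

How it is judged:
By the outcome, as a careful person would: the job done as asked, in the order asked, and still so for the second after the job is handed in, with the robot touching nothing.
It also fails if it takes over 54 s, if anything falls off the work surface, if the arm or the gripper's body presses on something with over 40 N, if the wrist force passes 120 N, or if a joint passes its speed limit or range.

## Working session

There is one attempt and no reset: what is moved stays moved. The work goes in short steps, Python scripts to look and compute and a tool call to move; the robot and the scene stay as the last step left them, time stands still between calls to the robot, and variables do not carry over. Pictures are saved under pics/ and viewed, at most 10 in all, crops included, and the job is handed in when it is done.

Besides the shell and the picture viewer there is one more tool, called after "Call:" in YAML: its name, and indented under it one key for each argument. apply_moves: Moves the arm, as the interface text tells. Its arguments: {"type":"object","properties":{"steps":{"type":"array","items":{"type":"array","items":{"type":"number"}}},"squeeze":{"type":"number"}},"required":["steps"]}

```bash
mkdir -p pics; python3 - <<'E'
from station import observe, imaging
import cv2,numpy as np
s=observe();print({k:np.round(v,3) for k,v in s.items()})
for n in("top","scene"):
    p,d=imaging.capture(n);cv2.imwrite(f"pics/{n}0.png",p[:,:,::-1]);np.savez(f"{n}0.npz",p=p,d=d)
    m=imaging.camera_model(n);print(n,m)
E
```

```text
{'t': np.float64(0.0), 'qpos': array([ 1.063,  0.528,  1.434, -0.   ,  1.181, -0.178]), 'qvel': array([-0.   ,  0.001, -0.001, -0.001,  0.001,  0.001]), 'tau': array([-0.0000e+00, -4.4236e+01, -1.7802e+01, -0.0000e+00,  8.0000e-03,
        0.0000e+00]), 'eef_pos': array([0.201, 0.591, 0.23 ]), 'tool_rot': array([-5.140e-01, -3.099e+00,  3.000e-03]), 'wrist_force': array([ 0.226, -0.498, -0.142]), 'moment': array([ 0.022, -0.016, -0.018]), 'finger_force': np.float64(0.0), 'width': np.float64(0.085)}
top {'fx': 501.4173528065705, 'fy': 501.4173528065705, 'cx': 318.43766044006253, 'cy': 197.4255992377906, 'R': array([[-0.33514724, -0.9421625 ,  0.00247814],
       [-0.87619976,  0.31071386, -0.36841671],
       [ 0.34633841, -0.12564519, -0.92965746]]), 't': array([0.13724963, 0.58617096, 1.47685491])}
scene {'fx': 405.636096159212, 'fy': 405.636096159212, 'cx': 320.78813187248556, 'cy': 198.66801944536286, 'R': array([[-0.30473546, -0.95226484, -0.01811017],
       [-0.6445899 ,  0.22019969, -0.7321311 ],
       [ 0.70117056, -0.21143268, -0.68092295]]), 't': array([0.09501737, 0.46197943, 0.80017919])}
```

View pics/top0.png

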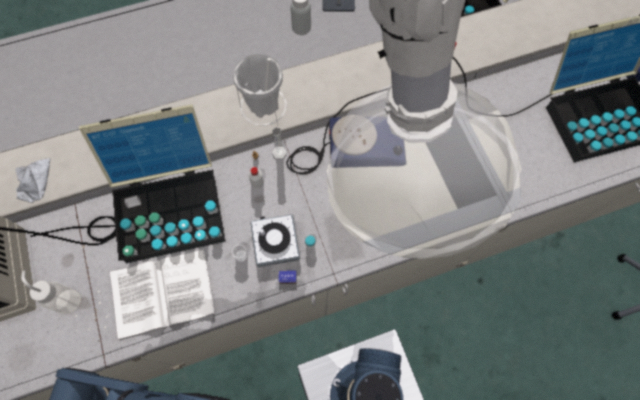

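The top view shows the controller at about (274,238), its dial a black ring, with the beaker at (240,253), the vial at (311,241) and the matchbox at (288,277). I'll enlarge both views.

```bash
cat > h.py <<'E'
import numpy as np
def ray(m,u,v,z):
    R,t=np.array(m["R"]),np.array(m["t"]);c=-R.T@t
    d=R.T@np.array([(u-m["cx"])/m["fx"],(v-m["cy"])/m["fy"],1]);return c+d*(z-c[2])/d[2]
def proj(m,X):
    x=np.array(m["R"])@np.array(X)+m["t"];return np.array([m["fx"]*x[0]/x[2]+m["cx"],m["fy"]*x[1]/x[2]+m["cy"]])
E
python3 - <<'E'
from h import *
from station import imaging
import cv2
mt=imaging.camera_model("top");ms=imaging.camera_model("scene")
c=ray(mt,274,238,.062);print(c,proj(ms,c))
a=cv2.imread("pics/top0.png")[200:295,215:335];b=cv2.imread("pics/scene0.png")
u,v=proj(ms,c).astype(int);u0,v0=max(u-70,0),max(v-60,0);b=b[v0:v0+110,u0:u0+140];print(u0,v0)
A=cv2.resize(a,None,fx=3.3,fy=3.3,interpolation=2);B=cv2.resize(b,(A.shape[1],int(A.shape[1]*b.shape[0]/b.shape[1])),interpolation=2)
H=max(len(A),len(B));f=lambda x:np.pad(x,((0,H-len(x)),(0,0),(0,0)))
cv2.imwrite("pics/crop0.png",np.hstack([f(A),f(B)]))
E
```

```text
[0.53349678 0.10569119 0.062     ] [258.89226123 233.75036856]
188 173
```

View pics/crop0.png

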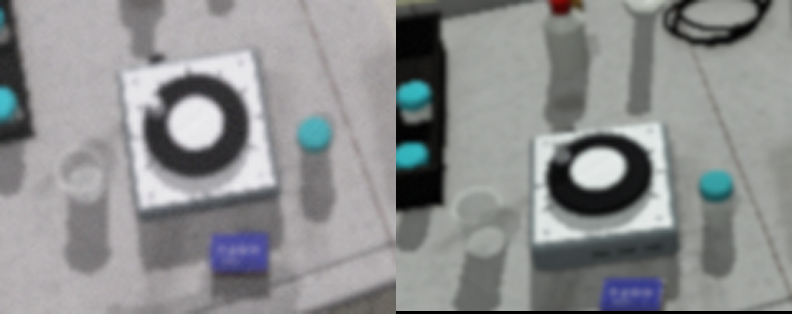

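The left crop (top) shows the dial centre at crop (196,124) and the grey peg at (154,103), upper left. The right crop (scene) shows the same, with the peg at (560,155). Rough numbers next.

```bash
python3 - <<'E'
from h import *
from station import imaging,observe
from scipy.spatial.transform import Rotation as Ro
mt=imaging.camera_model("top");ms=imaging.camera_model("scene")
T=lambda x,y,z:ray(mt,215+x/3.3,200+y/3.3,z)
S=lambda x,y,z:ray(ms,188+(x-396)/2.829,173+y/2.829,z)
for n,P,ce,pe,co in(("t",T,(196,124),(154,103),[(122,70),(255,50),(275,188),(137,212)]),("s",S,(599,175),(560,155),[(531,137),(667,123),(677,230),(532,247)])):
    c=P(*ce,.062);p=P(*pe,.080);C=np.array([P(*q,.046) for q in co]);
    d=p-c;print(n,c,p,np.hypot(*d[:2]),"ang",np.degrees(np.arctan2(d[1],d[0])));print(C.mean(0))
    e=[C[0]-C[3],C[1]-C[2]];print("yaw",[np.degrees(np.arctan2(x[1],x[0])) for x in e],[np.degrees(np.arctan2(x[1],x[0]))-90 for x in(C[0]-C[1],C[3]-C[2])])
for n,q in(("beaker",(82,165)),("vial",(315,133))):print(n,T(*q,.055))
print("match",T(240,252,.018))
print(Ro.from_rotvec(observe()["tool_rot"]).as_matrix().round(3))
E
```

```text
t [0.53441613 0.10408618 0.062     ] [0.56201579 0.13584291 0.08      ] 0.042074117022172224 ang 49.00621175668809
[0.53443116 0.1040991  0.046     ]
yaw [np.float64(-11.11496541292415), np.float64(-10.723480208988006)] [np.float64(-10.440273318280788), np.float64(-9.38807034155056)]
s [0.52872109 0.10425471 0.062     ] [0.54949972 0.13590983 0.08      ] 0.03786553243901692 ang 56.718842934656
[0.5339518  0.10219565 0.046     ]
yaw [np.float64(-8.624130423004816), np.float64(-10.14412863916826)] [np.float64(-10.47651806036123), np.float64(-9.98475203896237)]
beaker [0.53413997 0.21918533 0.055     ]
vial [ 0.48965856 -0.0014009   0.055     ]
match [0.41209385 0.10249093 0.018     ]
[[-0.946  0.323 -0.001]
 [ 0.323  0.946 -0.002]
 [ 0.    -0.002 -1.   ]]
```

Call:
apply_moves:
  steps:
    - [-20,-13,-20,0,0,0.02,-1]
    - [-60,-40,-20,0,0,0.05,-1]
    - [-105,-70,-20,0,0,0.08,-1]
    - [-150,-100,-20,0,0,0.12,-1]
    - [-195,-130,-20,0,0,0.15,-1]
    - [-240,-160,-20,0,0,0.19,-1]
    - [-285,-190,-20,0,0,0.23,-1]
    - [-330,-221,-20,0,0,0.26,-1]
    - [-375,-251,-20,0,0,0.3,-1]
    - [-415,-278,-20,0,0,0.33,-1]
    - [-445,-298,-20,0,0,0.36,-1]
    - [-459,-307,-20,0,0,0.367,-1]

```text
t: 1.3
eef_pos: [0.5391, 0.1495, 0.251]
tool_rot: [1.076, 2.951, -0.001]
wrist_force: [0.5, 0.6, -0.2]
width: -0.0
finger_force: 0.0
```

Call:
apply_moves:
  steps:
    - [0,0,0,0,0,0,-1]
    - [0,0,0,0,0,0,-1]
    - [0,0,0,0,0,0,-1]

```text
t: 1.6
eef_pos: [0.5358, 0.1536, 0.251]
tool_rot: [-1.069, -2.952, 0.0]
wrist_force: [-0.8, -0.1, 0.3]
width: 0.0001
finger_force: 0.0
```

```bash
python3 - <<'E'
from h import *
from station import observe, imaging
import cv2
s=observe();print({k:np.round(s[k],4) for k in("t","qpos","eef_pos","tool_rot","wrist_force","width")})
m=imaging.camera_model("wrist");p,d=imaging.capture("wrist");cv2.imwrite("pics/w1.png",p[:,:,::-1]);np.savez("w1.npz",p=p,d=d)
print(m,"cam",-np.array(m["R"]).T@m["t"])
print(proj(m,[.533,.104,.062]),proj(m,[.559,.135,.08]))
E
```

```text
{'t': np.float64(1.6), 'qpos': array([ 7.8400e-02,  4.1380e-01,  1.5802e+00,  5.0000e-04,  1.1492e+00,
       -7.9780e-01]), 'eef_pos': array([0.5358, 0.1536, 0.251 ]), 'tool_rot': array([-1.0690e+00, -2.9523e+00,  4.0000e-04]), 'wrist_force': array([-0.8079, -0.0833,  0.295 ]), 'width': np.float64(0.0001)}
{'fx': 293.79482374230736, 'fy': 293.79482374230736, 'cx': 319.03359838818653, 'cy': 203.2997644766741, 'R': array([[ 0.64106132,  0.76748779, -0.00169626],
       [ 0.73965059, -0.61721679,  0.26825442],
       [ 0.20483503, -0.17322218, -0.96334661]]), 't': array([-0.46048177, -0.34105769,  0.31474508])} cam [0.48298976 0.19742843 0.39391774]
[285.8651322  208.06704077] [320.23690027 212.72052594]
```

View pics/w1.png

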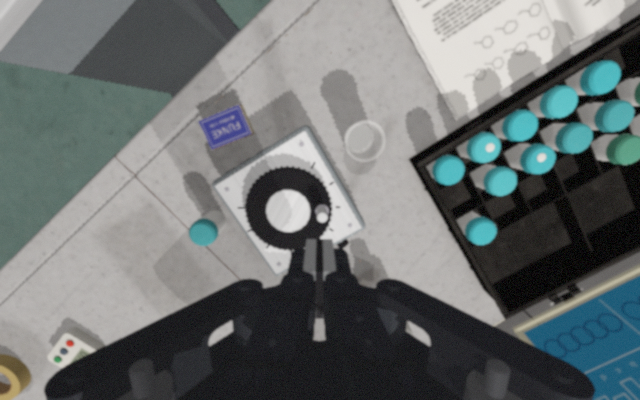

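The wrist view shows the dial at about (288,209) and the peg at about (322,213), just in front of the shut fingertips (320,240). I'll fit these from the pixels.

```bash
python3 - <<'E'
from h import *
from station import imaging
import cv2
m=imaging.camera_model("wrist");p=np.load("w1.npz")["p"];d=np.load("w1.npz")["d"]
g=cv2.cvtColor(p,cv2.COLOR_RGB2GRAY)
# outer dial rim: radial scan for dark->light, upper 240 deg
c0=np.array([287.,208.])
pts=[]
for a in np.radians(np.arange(150,372,3)):
    r=np.arange(30,52,.5);q=c0[:,None]+r*np.array([[np.cos(a)],[np.sin(a)]])
    v=cv2.remap(g,q[0].astype(np.float32)[None],q[1].astype(np.float32)[None],1)[0].astype(int)
    i=np.argmax(np.diff(v[::1],n=1)>12) if (np.diff(v)>12).any() else None
    if i is not None:pts.append(ray(m,*q[:,i],.060)[:2])
pts=np.array(pts)
for _ in range(4):
    A=np.c_[2*pts,np.ones(len(pts))];s=np.linalg.lstsq(A,(pts**2).sum(1),rcond=None)[0];R=np.sqrt(s[2]+s[0]**2+s[1]**2)
    e=np.abs(np.hypot(*(pts-s[:2]).T)-R);pts=pts[e<max(2*np.median(e),.001)]
print("rim centre",s[:2],R,len(pts))
w=(g>170).astype(np.uint8);w[:,:250]=0;n,l,st,ce=cv2.connectedComponentsWithStats(w)
for i in range(1,n):
    if 5<st[i,4]<3000 and 240<ce[i,0]<340 and 170<ce[i,1]<240:print(st[i],ce[i],ray(m,*ce[i],.062),ray(m,*ce[i],.088))
print("depth",d[208,270],d[211,321])
cv2.imwrite("pics/w1c.png",cv2.resize(cv2.cvtColor(p[150:270,220:370],cv2.COLOR_RGB2BGR),None,fx=5,fy=5,interpolation=2)[:600])
E
```

```text
rim centre [0.5360918  0.10482995] 0.04912153069299629 73
[ 267  190   43   42 1410] [287.99078014 210.49361702] [0.53697149 0.10416732 0.062     ] [0.5327363  0.11149014 0.088     ]
[317 213  10   9  73] [321.78082192 216.94520548] [0.56869987 0.12971956 0.062     ] [0.56198027 0.13504159 0.088     ]
depth 0.34352338 0.32444173
```

View pics/w1c.png

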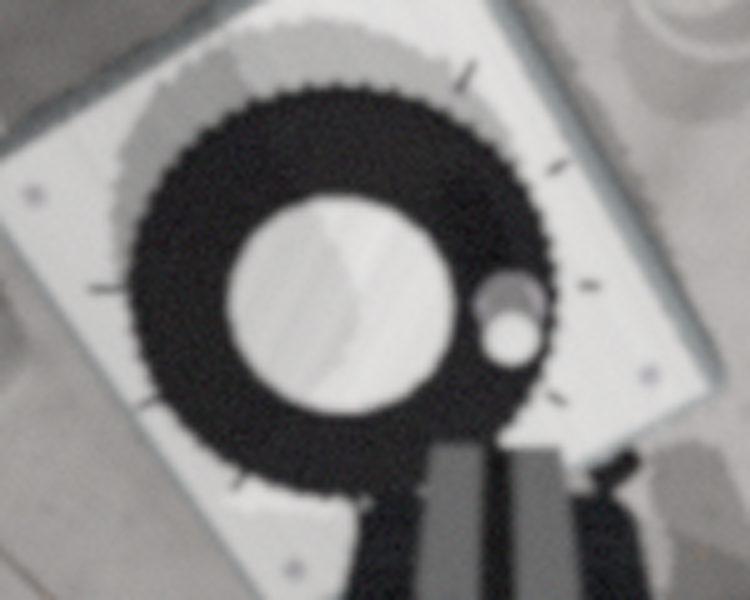

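The peg top is at wrist pixel (322,217), which gives peg (0.562,0.135) and dial centre (0.5355,0.1045), so the angle is about 49°. It sits on the third tick, value 1.047. Four clicks clockwise takes it to 3.142, with the peg at about −70° world. I'll descend behind the peg.

Call:
apply_moves:
  steps:
    - [0,2,20,0,0,0,-1]
    - [0,2,50,0,0,0,-1]
    - [0,2,80,0,0,0,-1]
    - [0,2,110,0,0,0,-1]
    - [0,2,135,0,0,0,-1]
    - [0,2,155,0,0,0,-1]
    - [0,2,168,0,0,0,-1]
    - [0,2,176,0,0,0,-1]
    - [0,2,180,0,0,0,-1]
    - [0,2,181,0,0,0,-1]
    - [0,2,181,0,0,0,-1]
    - [0,2,181,0,0,0,-1]

```text
t: 2.85
eef_pos: [0.5389, 0.1543, 0.0711]
tool_rot: [1.071, 2.952, 0.001]
wrist_force: [-0.3, -0.0, -0.5]
width: 0.0002
finger_force: 0.0
```

```bash
cat > look.py <<'E'
from h import *
from station import observe, imaging
import cv2,sys
from scipy.spatial.transform import Rotation as Ro
def st():
    s=observe();R=Ro.from_rotvec(s["tool_rot"]).as_matrix();c=np.array([.5355,.1045]);yaw=np.degrees(np.arctan2(R[1,0],R[0,0]))
    th=np.radians(yaw-90);r=s["eef_pos"][:2]-c
    print("t",s["t"],"pos",s["eef_pos"].round(4),"yaw",yaw.round(2),"tilt",R[:2,2].round(4),"j",s["qpos"].round(2));print("radial",(r@[np.cos(th),np.sin(th)]*1e3).round(1),"tang_acw",(r@[-np.sin(th),np.cos(th)]*1e3).round(1),"F",s["wrist_force"].round(1))
def crop(n):
    m=imaging.camera_model("wrist");p,_=imaging.capture("wrist");cv2.imwrite(f"pics/{n}w.png",p[:,:,::-1])
    a=cv2.resize(p[100:300,210:430],None,fx=2,fy=2,interpolation=2)
    q,_=imaging.capture("top");b=cv2.resize(q[205:275,235:312],(352,320),interpolation=2)
    b=np.pad(b,((0,80),(0,0),(0,0)));cv2.imwrite(f"pics/{n}.png",np.hstack([a,b])[:,:,::-1])
st()
if len(sys.argv)>1:crop(sys.argv[1])
E
python3 look.py a1
```

```text
t 2.85 pos [0.5389 0.1543 0.0711] yaw 140.13 tilt [0.0016 0.0002] j [ 0.08  0.68  1.72  0.    0.74 -0.8 ]
radial 40.4 tang_acw 29.3 F [-0.3 -0.  -0.5]
```

View pics/a1.png

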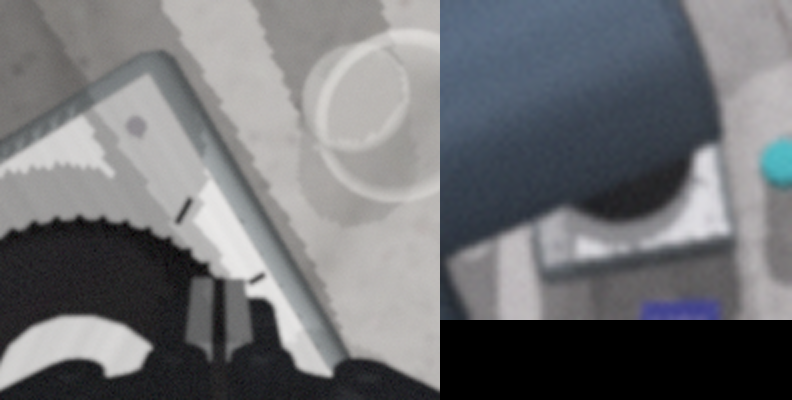

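Left (wrist): the shut fingertip is at crop (220,280) over the dial, with the beaker well clear; the peg is hidden behind the finger from this camera. Right (top): the forearm hides the dial. So I'll go by contact force, approaching the peg along tool −x.

Call:
apply_moves:
  steps:
    - [-4,0,0,0,0,0,-1]
    - [-8,0,0,0,0,0,-1]
    - [-10,0,0,0,0,0,-1]
    - [-11,0,0,0,0,0,-1]
    - [-11,0,0,0,0,0,-1]

```text
t: 3.45
eef_pos: [0.547, 0.147, 0.0703]
tool_rot: [1.072, 2.953, 0.0]
wrist_force: [0.4, 0.2, -0.2]
width: -0.0002
finger_force: 0.0
```

```bash
python3 look.py
```

```text
t 3.45 pos [0.547  0.147  0.0703] yaw 140.11 tilt [0. 0.] j [ 0.07  0.68  1.71  0.    0.75 -0.81]
radial 40.0 tang_acw 18.5 F [ 0.4  0.2 -0.2]
```

Call:
apply_moves:
  steps:
    - [-1,0,0,0,0,0,-1]
    - [-1,0,0,0,0,0,-1]

```text
t: 3.65
eef_pos: [0.5476, 0.1466, 0.0703]
tool_rot: [-1.071, -2.953, 0.0]
wrist_force: [-0.4, -0.2, 0.2]
width: -0.0002
finger_force: 0.0
```

Call:
apply_moves:
  steps:
    - [-1,0,0,0,0,0,-1]
    - [-1,0,0,0,0,0,-1]

```text
t: 3.85
eef_pos: [0.5484, 0.1459, 0.0703]
tool_rot: [1.071, 2.953, 0.0]
wrist_force: [-0.3, 0.2, -0.0]
width: 0.0001
finger_force: 0.0
```

Call:
apply_moves:
  steps:
    - [-1,0,0,0,0,0,-1]
    - [-1,0,0,0,0,0,-1]

```text
t: 4.05
eef_pos: [0.5492, 0.1452, 0.0703]
tool_rot: [1.071, 2.953, 0.0]
wrist_force: [0.7, -0.8, -0.3]
width: 0.0
finger_force: 0.0
```

```bash
python3 look.py
```

```text
t 4.05 pos [0.5492 0.1452 0.0703] yaw 140.13 tilt [ 0.0002 -0.    ] j [ 0.06  0.68  1.7  -0.    0.76 -0.81]
radial 40.1 tang_acw 15.6 F [ 0.7 -0.8 -0.3]
```

Call:
apply_moves:
  steps:
    - [-1,0,0,0,0,0,-1]
    - [-1,0,0,0,0,0,-1]

```text
t: 4.25
eef_pos: [0.5498, 0.1446, 0.0703]
tool_rot: [-1.071, -2.953, 0.0]
wrist_force: [-0.2, 0.1, 0.7]
width: 0.0001
finger_force: 0.2
```

Call:
apply_moves:
  steps:
    - [-1,0,0,0,0,0,-1]
    - [-1,0,0,0,0,0,-1]

```text
t: 4.45
eef_pos: [0.5503, 0.1441, 0.0703]
tool_rot: [-1.071, -2.953, 0.0]
wrist_force: [-0.6, 0.8, -0.5]
width: -0.0002
finger_force: 0.7
```

Call:
apply_moves:
  steps:
    - [-1,0,0,0,0,0,-1]
    - [-1,0,0,0,0,0,-1]

```text
t: 4.65
eef_pos: [0.5509, 0.1435, 0.0703]
tool_rot: [-1.071, -2.952, 0.0]
wrist_force: [-1.9, 1.3, 0.5]
width: -0.0002
finger_force: 1.1
```

```bash
python3 look.py
```

```text
t 4.65 pos [0.5509 0.1435 0.0703] yaw 140.13 tilt [-0.001   0.0001] j [ 0.06  0.68  1.7   0.    0.76 -0.82]
radial 39.8 tang_acw 13.1 F [-1.9  1.3  0.5]
```

Call:
apply_moves:
  steps:
    - [-0.9,0.7,0,0,0,0.05,-1]
    - [-1.8,1.35,0,0,0,0.105,-1]
    - [-2.8,1.6,0,0,0,0.131,-1]
    - [-3.9,1.85,0,0,0,0.157,-1]
    - [-5,2.0,0,0,0,0.183,-1]
    - [-6.1,2.2,0,0,0,0.209,-1]
    - [-7.2,2.35,0,0,0,0.236,-1]
    - [-8.0,2.45,0,0,0,0.255,-1]
    - [-8.0,2.45,0,0,0,0.255,-1]

```text
t: 5.55
eef_pos: [0.5605, 0.1394, 0.0705]
tool_rot: [1.438, 2.79, 0.001]
wrist_force: [-0.7, 0.3, -0.2]
width: 0.0004
finger_force: 0.0
```

```bash
python3 look.py
```

```text
t 5.55 pos [0.5605 0.1394 0.0705] yaw 125.49 tilt [ 0.0026 -0.0007] j [ 0.05  0.69  1.68 -0.    0.77 -0.57]
radial 40.6 tang_acw 13.9 F [-0.7  0.3 -0.2]
```

Call:
apply_moves:
  steps:
    - [0,0,0,0,0,0,-1]
    - [0,0,0,0,0,0,-1]
    - [0,0,0,0,0,0,-1]

```text
t: 5.85
eef_pos: [0.5593, 0.14, 0.0703]
tool_rot: [1.438, 2.793, 0.0]
wrist_force: [-0.6, -0.6, -0.8]
width: 0.0002
finger_force: 0.0
```

```bash
python3 look.py; python3 - <<'E'
from h import *
from station import imaging
import cv2
m=imaging.camera_model("scene");p,_=imaging.capture("scene");u,v=proj(m,[.5355,.1045,.07]).astype(int)
cv2.imwrite("pics/s2.png",cv2.resize(p[v-45:v+45,u-60:u+60,::-1],None,fx=5,fy=5,interpolation=2));print(u,v)
for a in(20,50):
    X=[.5355+.04*np.cos(np.radians(a)),.1045+.04*np.sin(np.radians(a)),.088];print(a,(proj(m,X)-[u-60,v-45])*5)
E
```

```text
t 5.85 pos [0.5593 0.14   0.0703] yaw 125.52 tilt [ 0.0004 -0.0001] j [ 0.05  0.69  1.68 -0.    0.77 -0.57]
radial 40.0 tang_acw 15.1 F [-0.6 -0.6 -0.8]
258 231
20 [262.16292951 161.68729142]
50 [235.37251196 183.64984173]
```

View pics/s2.png

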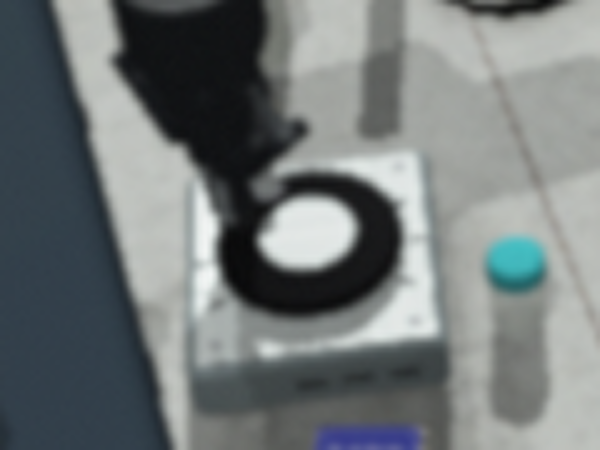

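The crop shows the peg at (266,186), just right of the fingertip, consistent with +1 click. I'll confirm by advancing to α≈20°, where there should be no contact if it clicked.

Call:
apply_moves:
  steps:
    - [-1,0.4,0,0,0,0.026,-1]
    - [-2.1,0.7,0,0,0,0.052,-1]
    - [-3.2,1.05,0,0,0,0.079,-1]
    - [-4.2,1.35,0,0,0,0.105,-1]
    - [-4.2,1.35,0,0,0,0.105,-1]
    - [-4.2,1.35,0,0,0,0.105,-1]

```text
t: 6.5
eef_pos: [0.5626, 0.1375, 0.0703]
tool_rot: [-1.583, -2.714, 0.0]
wrist_force: [0.3, -0.1, -0.6]
width: 0.0004
finger_force: 0.0
```

```bash
python3 look.py
```

```text
t 6.5 pos [0.5626 0.1375 0.0703] yaw 119.5 tilt [-0.  0.] j [ 0.05  0.69  1.67  0.    0.78 -0.47]
radial 39.9 tang_acw 15.3 F [ 0.3 -0.1 -0.6]
```

Call:
apply_moves:
  steps:
    - [-1.3,0.4,0,0,0,0.026,-1]
    - [-2.4,0.75,0,0,0,0.052,-1]
    - [-3.5,1.05,0,0,0,0.079,-1]
    - [-4.5,1.35,0,0,0,0.105,-1]
    - [-5.6,1.6,0,0,0,0.131,-1]
    - [-6.0,1.7,0,0,0,0.14,-1]
    - [-6.0,1.7,0,0,0,0.14,-1]

```text
t: 7.2
eef_pos: [0.5671, 0.1331, 0.0703]
tool_rot: [1.769, 2.596, 0.0]
wrist_force: [-0.4, 0.5, 0.2]
width: -0.0
finger_force: 0.0
```

Call:
apply_moves:
  steps:
    - [-0.7,0.2,0,0,0,0.017,-1]
    - [-0.7,0.2,0,0,0,0.017,-1]

```text
t: 7.4
eef_pos: [0.5674, 0.1326, 0.0703]
tool_rot: [-1.791, -2.581, 0.0]
wrist_force: [-0.4, 0.2, -0.4]
width: -0.0
finger_force: 0.2
```

Call:
apply_moves:
  steps:
    - [-0.7,0.2,0,0,0,0.017,-1]
    - [-0.7,0.2,0,0,0,0.017,-1]

```text
t: 7.6
eef_pos: [0.5678, 0.1321, 0.0703]
tool_rot: [-1.813, -2.565, -0.0]
wrist_force: [-0.4, 1.8, 0.1]
width: 0.0002
finger_force: 0.6
```

Call:
apply_moves:
  steps:
    - [-0.7,0.2,0,0,0,0.017,-1]
    - [-0.7,0.2,0,0,0,0.017,-1]

```text
t: 7.8
eef_pos: [0.5682, 0.1315, 0.0703]
tool_rot: [-1.835, -2.55, -0.0]
wrist_force: [-0.3, 1.9, -0.3]
width: 0.0001
finger_force: 1.0
```

```bash
python3 look.py
```

```text
t 7.8 pos [0.5682 0.1315 0.0703] yaw 108.53 tilt [-0.0003  0.0003] j [ 0.04  0.7   1.66  0.    0.78 -0.29]
radial 39.6 tang_acw 15.2 F [-0.3  1.9 -0.3]
```

Call:
apply_moves:
  steps:
    - [-1,0.4,0,0,0,0.026,-1]
    - [-2.1,0.73,0,0,0,0.052,-1]
    - [-3.2,1.05,0,0,0,0.079,-1]
    - [-4.3,1.35,0,0,0,0.105,-1]
    - [-5.3,1.6,0,0,0,0.131,-1]
    - [-6.4,1.85,0,0,0,0.157,-1]
    - [-7.5,2.05,0,0,0,0.183,-1]
    - [-8.6,2.25,0,0,0,0.209,-1]
    - [-9.2,2.3,0,0,0,0.222,-1]
    - [-9.7,2.4,0,0,0,0.236,-1]
    - [-9.7,2.4,0,0,0,0.236,-1]

```text
t: 8.9
eef_pos: [0.574, 0.1225, 0.0704]
tool_rot: [2.122, 2.316, -0.0]
wrist_force: [0.2, -0.3, -0.1]
width: -0.0001
finger_force: 0.0
```

Call:
apply_moves:
  steps:
    - [-0.7,0.2,0,0,0,0.017,-1]
    - [-0.7,0.2,0,0,0,0.017,-1]

```text
t: 9.1
eef_pos: [0.5741, 0.1221, 0.0703]
tool_rot: [2.142, 2.298, -0.0]
wrist_force: [-0.1, -0.0, 0.8]
width: 0.0
finger_force: 0.0
```

Call:
apply_moves:
  steps:
    - [-0.7,0.2,0,0,0,0.017,-1]
    - [-0.7,0.2,0,0,0,0.017,-1]

```text
t: 9.3
eef_pos: [0.5743, 0.1215, 0.0703]
tool_rot: [2.161, 2.28, 0.0]
wrist_force: [-0.3, -0.6, -0.6]
width: 0.0001
finger_force: 0.0
```

Call:
apply_moves:
  steps:
    - [-0.7,0.2,0,0,0,0.017,-1]
    - [-0.7,0.2,0,0,0,0.017,-1]

```text
t: 9.5
eef_pos: [0.5745, 0.1208, 0.0703]
tool_rot: [2.181, 2.261, 0.0]
wrist_force: [0.4, 0.6, 0.1]
width: -0.0002
finger_force: 0.0
```

```bash
python3 look.py
```

```text
t 9.5 pos [0.5745 0.1208 0.0703] yaw 92.09 tilt [ 0.0001 -0.    ] j [ 0.02  0.7   1.65 -0.    0.79 -0.02]
radial 39.6 tang_acw 14.9 F [0.4 0.6 0.1]
```

Call:
apply_moves:
  steps:
    - [-1,0.6,0,0,0,0.026,-1]
    - [-2.1,1.0,0,0,0,0.052,-1]
    - [-3.2,1.35,0,0,0,0.079,-1]
    - [-4.3,1.65,0,0,0,0.105,-1]
    - [-5.3,1.9,0,0,0,0.131,-1]
    - [-6.4,2.2,0,0,0,0.157,-1]
    - [-7.1,2.4,0,0,0,0.175,-1]
    - [-7.1,2.4,0,0,0,0.175,-1]

```text
t: 10.3
eef_pos: [0.5772, 0.1139, 0.0703]
tool_rot: [-2.37, -2.062, -0.0]
wrist_force: [1.1, -0.2, 0.1]
width: 0.0004
finger_force: 0.3
```

Call:
apply_moves:
  steps:
    - [-0.7,0.2,0,0,0,0.017,-1]
    - [-1.4,0.4,0,0,0,0.035,-1]
    - [-1.4,0.4,0,0,0,0.035,-1]

```text
t: 10.6
eef_pos: [0.5775, 0.1126, 0.0703]
tool_rot: [-2.406, -2.02, -0.001]
wrist_force: [0.4, 1.0, -0.0]
width: 0.0002
finger_force: 1.0
```

Call:
apply_moves:
  steps:
    - [-0.7,0.2,0,0,0,0.017,-1]
    - [-1.4,0.4,0,0,0,0.035,-1]
    - [-1.4,0.4,0,0,0,0.035,-1]

```text
t: 10.9
eef_pos: [0.5777, 0.1111, 0.0703]
tool_rot: [-2.441, -1.978, -0.001]
wrist_force: [0.6, 2.5, -0.6]
width: 0.0001
finger_force: 1.7
```

```bash
python3 look.py
```

```text
t 10.9 pos [0.5777 0.1111 0.0703] yaw 78.04 tilt [0.0004 0.0004] j [0.   0.7  1.65 0.   0.79 0.21]
radial 39.9 tang_acw 15.2 F [ 0.6  2.5 -0.6]
```

Call:
apply_moves:
  steps:
    - [-1,0.4,0,0,0,0.026,-1]
    - [-2.1,0.73,0,0,0,0.052,-1]
    - [-3.2,1.05,0,0,0,0.079,-1]
    - [-4.3,1.35,0,0,0,0.105,-1]
    - [-5.3,1.6,0,0,0,0.131,-1]
    - [-6.4,1.85,0,0,0,0.157,-1]
    - [-7.5,2.05,0,0,0,0.183,-1]
    - [-8.1,2.15,0,0,0,0.196,-1]
    - [-8.1,2.15,0,0,0,0.196,-1]

```text
t: 11.8
eef_pos: [0.5777, 0.1021, 0.0702]
tool_rot: [2.622, 1.73, -0.001]
wrist_force: [0.7, 0.5, -0.2]
width: -0.0002
finger_force: 0.0
```

Call:
apply_moves:
  steps:
    - [-0.7,0.2,0,0,0,0.017,-1]
    - [-0.7,0.2,0,0,0,0.017,-1]

```text
t: 12.0
eef_pos: [0.5778, 0.1017, 0.0703]
tool_rot: [2.637, 1.708, -0.0]
wrist_force: [0.5, 0.1, 0.1]
width: -0.0002
finger_force: 0.0
```

Call:
apply_moves:
  steps:
    - [-0.7,0.2,0,0,0,0.017,-1]
    - [-0.7,0.2,0,0,0,0.017,-1]

```text
t: 12.2
eef_pos: [0.5777, 0.1011, 0.0703]
tool_rot: [2.651, 1.685, -0.0]
wrist_force: [0.4, 0.4, -0.8]
width: -0.0
finger_force: 0.0
```

Call:
apply_moves:
  steps:
    - [-0.7,0.2,0,0,0,0.017,-1]
    - [-0.7,0.2,0,0,0,0.017,-1]

```text
t: 12.4
eef_pos: [0.5776, 0.1004, 0.0703]
tool_rot: [-2.666, -1.663, 0.0]
wrist_force: [0.3, 1.3, -0.4]
width: -0.0001
finger_force: 0.0
```

```bash
python3 look.py
```

```text
t 12.4 pos [0.5776 0.1004 0.0703] yaw 63.9 tilt [-0.0001 -0.    ] j [-0.02  0.7   1.65 -0.    0.79  0.44]
radial 39.6 tang_acw 14.8 F [ 0.3  1.3 -0.4]
```

Three clicks done. Now the approach for the fourth.

Call:
apply_moves:
  steps:
    - [-1,0.6,0,0,0,0.026,-1]
    - [-2.1,1.0,0,0,0,0.052,-1]
    - [-3.2,1.35,0,0,0,0.079,-1]
    - [-4.3,1.65,0,0,0,0.105,-1]
    - [-5.3,1.9,0,0,0,0.131,-1]
    - [-6.4,2.2,0,0,0,0.157,-1]
    - [-7.1,2.4,0,0,0,0.175,-1]
    - [-7.1,2.4,0,0,0,0.175,-1]

```text
t: 13.2
eef_pos: [0.5768, 0.093, 0.0704]
tool_rot: [2.801, 1.423, 0.001]
wrist_force: [1.1, 0.9, -0.4]
width: 0.0001
finger_force: 0.2
```

Call:
apply_moves:
  steps:
    - [-0.7,0.2,0,0,0,0.017,-1]
    - [-1.4,0.4,0,0,0,0.035,-1]
    - [-1.4,0.4,0,0,0,0.035,-1]

```text
t: 13.5
eef_pos: [0.5765, 0.0918, 0.0704]
tool_rot: [2.825, 1.374, 0.001]
wrist_force: [0.4, 1.4, -1.3]
width: -0.0
finger_force: 0.9
```

Call:
apply_moves:
  steps:
    - [-0.7,0.2,0,0,0,0.017,-1]
    - [-1.4,0.4,0,0,0,0.035,-1]
    - [-1.4,0.4,0,0,0,0.035,-1]

```text
t: 13.8
eef_pos: [0.576, 0.0904, 0.0704]
tool_rot: [2.849, 1.324, 0.002]
wrist_force: [2.2, 2.7, -1.5]
width: -0.0001
finger_force: 1.6
```

```bash
python3 look.py
```

```text
t 13.8 pos [0.576  0.0904 0.0704] yaw 49.85 tilt [0.001  0.0002] j [-0.04  0.7   1.66  0.    0.78  0.66]
radial 40.1 tang_acw 15.4 F [ 2.2  2.7 -1.5]
```

Call:
apply_moves:
  steps:
    - [-1,0.4,0,0,0,0.026,-1]
    - [-2.1,0.73,0,0,0,0.052,-1]
    - [-3.2,1.05,0,0,0,0.079,-1]
    - [-4.3,1.35,0,0,0,0.105,-1]
    - [-5.3,1.6,0,0,0,0.131,-1]
    - [-6.4,1.85,0,0,0,0.157,-1]
    - [-7.1,2.0,0,0,0,0.175,-1]
    - [-7.8,2.1,0,0,0,0.19,-1]
    - [-7.8,2.1,0,0,0,0.19,-1]

```text
t: 14.7
eef_pos: [0.5714, 0.0826, 0.0702]
tool_rot: [-2.961, -1.048, 0.002]
wrist_force: [0.4, 0.2, -0.6]
width: 0.0002
finger_force: 0.0
```

Call:
apply_moves:
  steps:
    - [-0.7,0.2,0,0,0,0.017,-1]
    - [-0.7,0.2,0,0,0,0.017,-1]

```text
t: 14.9
eef_pos: [0.5715, 0.0823, 0.0703]
tool_rot: [-2.97, -1.023, 0.001]
wrist_force: [0.2, 0.7, 0.4]
width: 0.0003
finger_force: 0.0
```

Call:
apply_moves:
  steps:
    - [-0.7,0.2,0,0,0,0.017,-1]
    - [-0.7,0.2,0,0,0,0.017,-1]

```text
t: 15.1
eef_pos: [0.5712, 0.0817, 0.0703]
tool_rot: [-2.979, -0.998, 0.0]
wrist_force: [0.9, -0.9, 0.2]
width: 0.0002
finger_force: 0.0
```

```bash
python3 look.py
```

```text
t 15.1 pos [0.5712 0.0817 0.0703] yaw 37.03 tilt [-0.0002 -0.0001] j [-0.05  0.69  1.68 -0.    0.77  0.87]
radial 39.7 tang_acw 14.8 F [ 0.9 -0.9  0.2]
```

Call:
apply_moves:
  steps:
    - [3,0,0,0,0,0,-1]
    - [8,0,0,0,0,0,-1]
    - [12,0,-5,0,0,0,-1]
    - [14,0,-20,0,0,0,-1]
    - [14,0,-45,0,0,0,-1]
    - [14,0,-75,0,0,0,-1]
    - [14,0,-105,0,0,0,-1]
    - [14,0,-135,0,0,0,-1]
    - [14,0,-160,0,0,0,-1]
    - [14,0,-175,0,0,0,-1]
    - [14,0,-180,0,0,0,-1]
    - [14,0,-180,0,0,0,-1]

```text
t: 16.3
eef_pos: [0.5829, 0.0904, 0.2511]
tool_rot: [2.978, 0.999, 0.003]
wrist_force: [-0.4, -0.1, -1.0]
width: 0.0002
finger_force: 0.0
```

```bash
python3 look.py a3; python3 - <<'E'
from h import *
from station import imaging
m=imaging.camera_model("wrist")
for a in(-40,-70,-100):
    X=[.5355+.04*np.cos(np.radians(a)),.1045+.04*np.sin(np.radians(a)),.088];print(a,(proj(m,X)-[210,100])*2)
E
```

```text
t 16.3 pos [0.5829 0.0904 0.2511] yaw 37.07 tilt [ 0.0018 -0.    ] j [-0.04  0.46  1.5   0.    1.18  0.89]
radial 39.8 tang_acw 29.3 F [-0.4 -0.1 -1. ]
-40 [218.89867219 209.68924331]
-70 [217.56262002 245.94217431]
-100 [197.85323655 275.71606073]
```

View pics/a3.png

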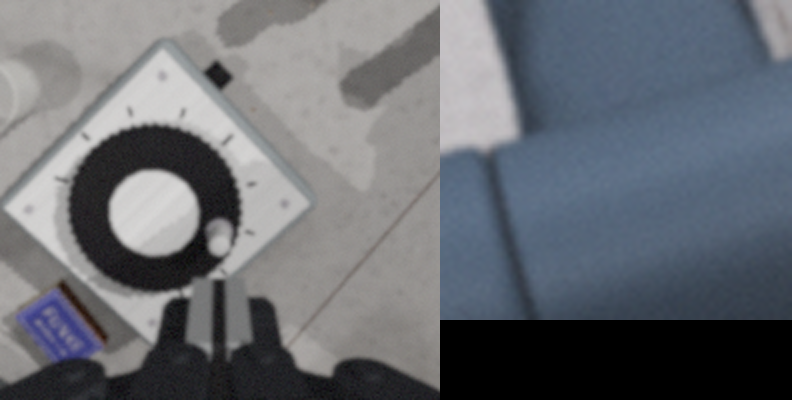

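The wrist view shows the peg top at crop (220,244), and −70° predicts (218,246). It is at the 7th tick, (250,233), value 3.142, exactly four clicks on. The finger is clear and the bystanders are undisturbed, so I'm handing in.

```bash
python3 -c "
from station import job
print(job.finish_job())"
```

```text
the job is handed in; nothing more can be done
None
```

The dial was pushed four clicks clockwise, from 1.047 to 3.142 rad, and rests in that click with the finger lifted clear; the job was handed in at about 16 s, and the hand-in returned no verdict.

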